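Load the temperature logger and snap the lid onto a cold carrier

ROBOT

A 7-joint arm with a two-finger parallel gripper is mounted at the origin on the work surface. World frame = base frame: x ahead of the robot, y to its left, z up, the work surface at z = 0. Lengths are in m, angles in rad, forces in N, time in s.
With the tool pointing down it reaches from about 0.425 to 0.925 m from the base axis. Payload 6.8 kg.
Tool frame: the origin (TCP) lies on the centre line of the jaws, within the pads' length; the fingertips stand 19 mm ahead of it and the grasp point (between the pads) is the TCP; z points along the fingers, y is the line along which they close (so a half turn about z gives the same grasp; the last joint's range is limited). The gripper opens to 85 mm and grips with 20 to 120 N. Pads are 22 mm wide; open, the fingers measure 114 mm over their backs; the gripper's body (76 mm by 85 mm) begins 54 mm behind the grasp point. The pads swing forward as they close: fully open they stand 13 mm farther back than shut.
Start: joints at [-1.301, 0.477, 0.022, 1.555, -0.011, 1.109, -0.083], TCP at [0.249, 0.627, 0.25] pointing down, gripper open.
Joint ranges: [-2.96, 2.96], [-0.34, 2.1], [-1.41, 1.46], [0.24, 2.44], [-1.37, 4.51], [0.17, 1.92], [-2.96, 2.96]. Speed limits (rad/s): [2.39, 2.39, 3.14, 3.14, 3.14, 3.14, 3.14].

INTERFACE

Orientations are given as a rotation vector (axis times angle).
In Python, from bench import r gives the robot as it stands. The module is installed in compiled form; this text tells all that it offers.
- The arm moves only by the tool arm_command, never from a script. Its argument "rows" is a list of rows, each an object of numbers: "fingers": the opening, from -1 (shut) to 1 (fully open); "x", "y", "z": the shift along the tool's x, y, z in m; "ax", "ay", "az": the turn, a rotation vector about the tool's x, y, z in degrees. In form: [{"fingers": .., "x": .., "y": .., "z": .., "ax": .., "ay": .., "az": ..}, ...]. A call has 1 to 10 rows; each row shifts and turns the commanded pose from where the row before left it, along the tool's axes as they then stand; what a row does not reach is not made up. A row lasts 1/12 s, in which the tool goes at most 41.7 mm and 7.16 degrees, less where a joint would pass 70% of its speed; a pose out of reach is approached as far as the arm can. A call is refused whole if a number of a shift passes 0.0417 or a number of a turn 7.16, either way. A call with a gripper value outside its range is refused whole. The fingers move at their own pace and stop on an object; "grip_force" is the grip in N (left out, the last holds). Time passes only in rows, so rows that do not move let the fingers close. It gives the time, the measured TCP pose, the force, the opening and the grip force at its end, in the units of the state.
- r.get_obs(): the state, without advancing time (a new reading comes with each control period).
- r.grab_frame(name): name is "scene" or "side" or "wrist"; returns a dict with "frame" (420x560x3 uint8, red, green, blue), "depth" (420x560 float32, m along the optical axis (not along the pixel's ray), 0 where there is no reading), "K" (3x3 intrinsics, pixels), "world_from_camera" (4x4, takes a point from camera to world coordinates). Camera axes: x right, y down, z forward; pixel columns grow to the right and rows downward; lengths in m; the calibration is good to about 2 mm. A picture is of the moment at which its call begins.
- r.hand_in(): hands the job in; it is judged then, once.
The state is a dict: "clock": time; "joints": joint angles; "qvel": joint speeds; "tau": joint torques, N m; "tcp_pos": TCP position; "orientation": TCP orientation; "contact_force": force on the tool from outside, world axes, zero at the start; "moment": the same for the moment, N m; "grip_width": finger opening in m; "gripper_force": force on a finger pad.
Only numpy, scipy, OpenCV 4.12 (cv2) and the standard library are available. Lean on these libraries where they do the work, as an engineer would, in place of code of your own. Each camera call takes 0.05 s, during which the arm holds its last target. There are 200 camera calls.

TASK

Stand the yellow temperature logger upright in the middle of the free bay of the small blue cold carrier, then set the white lid on the carrier (lower it on, do not drop it) and press it straight down until both orange clips have snapped under the rim and the lid is fully home. The carrier stands on a sprung weighing platform that gives under your push: press no harder than the clips need and never drive the platform down near its stop. Leave the other things on the bench where they are.

Things in the scene. Friction and masses are not known exactly. Their poses are not given: they have to be found in the camera images.
- logger_center (a point): Temperature logger, loose: yellow box 46 x 28 x 52 mm (x, y, z; 70 g) with a dark green display and a red dot on top, standing on the bench. This point is its centre, 26 mm above its underside; z is up, x along the 46 mm side. Grasp it across the 28 mm side.
- carrier_bay (a point): Middle of the floor of the carrier's free bay (white foam, open above); axes as carrier_rim. Bay 102 mm along x, 100 mm along y, floor 58 mm below the rim's top. Beyond its +x end a foam holder with 8 small vials, tops 20 mm below the rim's top. The logger belongs here, upright on the floor, its centre over this point within about 15 mm; its top then ends 6 mm below the rim's top, clear of the lid's corner studs.
- carrier_rim (a point): Centre of the blue carrier's open mouth, level with the top of its white rim (140 mm above the bench). z up, x along its long side. Carrier 160 x 116 mm outside, 144 x 100 mm inside, 90 mm high, fixed on a scale's platform, moving up and down with it. At its +x and -x ends the rim slopes outward going down, 80.5 to 85 mm from the centre; 10 mm down is the undercut for the clips.
- lid_grip (a point): Centre of the lid's grip bar: blue, 84 mm along x, 20 mm wide along y, 18 mm high, its underside 18 mm above the lid's top face; z up. Grip it across its 20 mm. Fully home, this point is 37 mm straight above carrier_rim, lid x along carrier x, either way round. The clips touch the rim's slope about 12 mm above that.
- lid: Loose white lid, about 245 g, standing on the bench on its studs; origin 55 mm below lid_grip, level with the stud tips. Plate 160 x 124 x 10 mm, underside 18 mm above the origin. Four tapered studs, 10 mm thick, enter the carrier's mouth 1.5 mm clear of its walls. Orange clip arms at the +x and -x ends, out to 92 mm from the centre.
- logger: The same yellow logger; origin under its centre.
- clip_a (a joint): Rigid sprung clip arm at the lid's +x end: 0 at rest and when snapped under the rim, grows (rad) as it is spread, to about 0.19. The push needed grows until both clips snap, at some 13 to 20 N in all; then it drops by 5 N or more at once and the lid goes home. Unsnapped, the lid stays several mm high.
- clip_b (a joint): Clip arm at the lid's -x end: as clip_a.
- platform (a joint): Sprung scale platform that carries the carrier: 0 when up (its rest, held there by a preload of a few N), grows in m as it is pushed down, about 2 N for each further mm; its hard stop is at 0.016 and it must never pass 0.012 (a push of about 25 N).
- cold_pack: Bystander: blue hard-shell cold pack 60 x 34 x 42 mm, loose, standing beside the work; origin under its centre. Leave it.
- vial_bottle0: Bystander: small round bottle with a white label and a grey metal cap, 40 mm across, 60 mm high, loose; origin under its centre.
- vial_bottle1: Bystander: a second such bottle, same size.
- scanner: Bystander: black and grey barcode scanner on a foot, 145 mm high, loose; origin under its foot.
- pen: Bystander: red marker pen 120 mm long lying on the bench, loose.
- label_block: Bystander: block of white labels 70 x 50 x 22 mm, loose; origin under its centre.
There are look-alikes about, which are no part of the job. Of the things shaped like the logger, the yellow one is meant. What is shaped like the lid but pink is not meant.

How it is judged:
By the outcome, as a careful person would: the job done as asked, in the order asked, and still so for the second after the job is handed in, with the robot touching nothing.
It also fails if it takes over 58 s, if anything falls off the work surface, if the arm or the gripper's body presses on something with over 40 N, if the wrist force passes 120 N, or if a joint passes its speed limit or range.

## Working session

There is one attempt and no reset: what is moved stays moved. The work goes in short steps, Python scripts to look and compute and a tool call to move; the robot and the scene stay as the last step left them, time stands still between calls to the robot, and variables do not carry over. Pictures are saved under pics/ and viewed, at most 10 in all, crops included, and the job is handed in when it is done.

Besides the shell and the picture viewer there is one more tool, called after "Emit:" as name(argument=value, ...), one argument or row to a line, values as JSON. arm_command: Moves the arm, as the interface text tells. Its arguments: {"type":"object","properties":{"rows":{"type":"array"},"grip_force":{"type":"number"}},"required":["rows"]}

```bash
mkdir -p pics; cat > h.py <<'E'
import numpy as np, cv2
from bench import r
def grab(n):
    f=r.grab_frame(n); np.savez('pics/'+n+'.npz',**{k:f[k] for k in f}); return f
def load(n): return dict(np.load('pics/'+n+'.npz'))
def ray(f,u,v):
    T=f['world_from_camera']; d=T[:3,:3]@np.linalg.inv(f['K'])@np.array([u,v,1.]); return T[:3,3],d
def onplane(f,u,v,z):
    o,d=ray(f,u,v); return o+d*(z-o[2])/d[2]
def cloud(f):
    v,u=np.mgrid[:420,:560]; p=np.stack([u,v,np.ones_like(u)],-1)@np.linalg.inv(f['K']).T*f['depth'][...,None]
    T=f['world_from_camera']; return p@T[:3,:3].T+T[:3,3]
E
python3 - <<'E'
from h import *
a=grab('scene');b=grab('side')
cv2.imwrite('pics/a.png',cv2.resize(a['frame'][...,::-1],(800,600)))
cv2.imwrite('pics/b.png',cv2.resize(b['frame'][...,::-1],(800,600)))
for f in(a,b):print(f['world_from_camera'].round(3),f['K'].round(1))
print(r.get_obs())
E
```

```text
[[ 0.452  0.474 -0.756  1.384]
 [ 0.892 -0.221  0.395 -0.427]
 [ 0.02  -0.852 -0.522  0.69 ]
 [ 0.     0.     0.     1.   ]] [[433.8   0.  286.2]
 [  0.  433.8 212.8]
 [  0.    0.    1. ]]
[[-0.691 -0.362  0.626 -0.37 ]
 [-0.723  0.353 -0.594  0.879]
 [-0.006 -0.863 -0.505  0.872]
 [ 0.     0.     0.     1.   ]] [[524.5   0.  278.5]
 [  0.  524.5 216.9]
 [  0.    0.    1. ]]
{'clock': 0.1, 'joints': array([-1.30106348,  0.47775375,  0.0223502 ,  1.55629809, -0.01148567,
        1.10927429, -0.08309351]), 'qvel': array([-0.00032711, -0.00107425,  0.00043529, -0.00276204,  0.00109731,
       -0.00084159,  0.00050435]), 'tau': array([ 5.29846424e-03, -5.97755384e+01,  1.61427431e+00, -2.81951988e+01,
        1.29506900e-02,  5.11998383e-03, -1.58790118e-05]), 'tcp_pos': array([0.24885258, 0.6269488 , 0.24942171]), 'orientation': array([-5.89901144e-01, -3.08553870e+00,  2.50708423e-03]), 'contact_force': array([-0.83492315, -1.15642226,  0.58115256]), 'moment': array([-0.02532797,  0.0080288 ,  0.01160067]), 'gripper_force': 0.0, 'grip_width': 0.08539437482755453}
```

View pics/a.png

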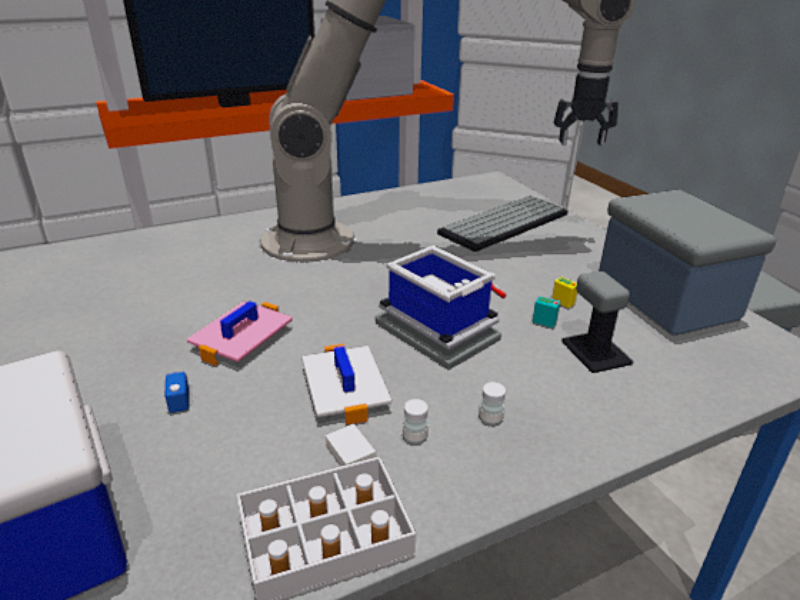

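View pics/b.png

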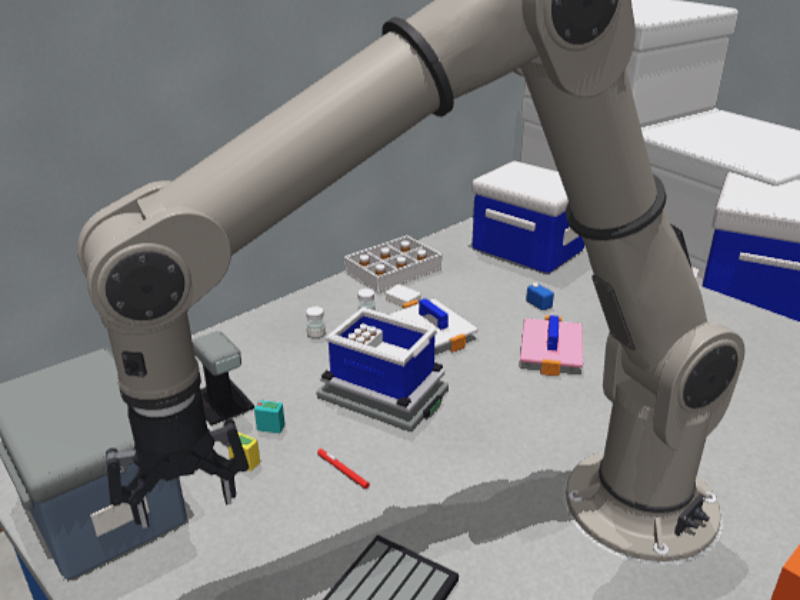

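The scene view (in the 800x600 picture) shows two logger shapes: yellow at (565,291) and teal at (546,312). The yellow one is meant, by colour. There are two lids: white at (345,380) and pink at (240,330), and the white one is meant. The carrier is at (440,290), and its vials are at the end facing right and away in this view. In the side view the yellow logger at (245,450) is partly behind the gripper.

```bash
cat > m.py <<'E'
from h import *
def rect(P,name):
    xy=P[:,:2].astype(np.float32)*1000
    (c,s,a)=cv2.minAreaRect(xy); print(name,len(P),'c',np.round(c,1),'size',np.round(s,1),'ang',round(a,1),'zmed',np.median(P[:,2]).round(4))
def box(f,x0,y0,x1,y1):  # box in 800x600 px
    m=np.zeros((420,560),bool); m[int(y0*.7):int(y1*.7),int(x0*.7):int(x1*.7)]=1; return m&(f['depth']>0)
E
python3 - <<'E'
from m import *
a=load('scene');b=load('side')
for n,f,bl,bc,blid,blab in(('scene',a,(545,270,585,312),(375,240,505,345),(295,335,395,430),None),('side',b,(228,425,270,475),(318,300,445,400),(390,290,485,355),None)):
    hsv=cv2.cvtColor(f['frame'],cv2.COLOR_RGB2HSV);C=cloud(f)
    H,S,V=[hsv[...,i].astype(int) for i in range(3)]
    Z=C[...,2]
    m=box(f,*bl)&(Z>.01)&(Z<.07)
    P=C[m&(Z>.046)]; rect(P,n+' logger top')
    m2=m&(H>20)&(H<35)&(S>100); rect(C[m2],n+' logger yellow')
    g=m&(H>45)&(H<85)&(S>80); 
    if g.sum()>3: rect(C[g],n+' display')
    rr=m&((H<10)|(H>170))&(S>100)
    if rr.sum(): print('red',C[rr].mean(0).round(4))
    m=box(f,*bc); w=m&(S<60)&(Z>.134)&(Z<.146); rect(C[w],n+' rim')
    v=m&(S<70)&(Z>.112)&(Z<.13); print('vials',v.sum(),C[v].mean(0).round(4))
    m=box(f,*blid); w=m&(H>105)&(H<130)&(S>120)&(Z>.05)&(Z<.075); rect(C[w],n+' bar'); 
    w=m&(S<50)&(Z>.022)&(Z<.034); rect(C[w],n+' plate')
    o=m&(H>5)&(H<20)&(S>150); k,l=cv2.connectedComponents(o.astype(np.uint8))
    for i in range(1,k):
        if (l==i).sum()>8: print('clip',(l==i).sum(),C[l==i].mean(0).round(4))
cv2.imwrite('pics/c.png',np.hstack([cv2.resize(a['frame'][170:310,190:430,::-1],(480,280),interpolation=2),cv2.resize(b['frame'][200:350,150:350,::-1],(320,240),interpolation=2)[:240].repeat(1,0) if 0 else cv2.resize(b['frame'][190:340,150:320,::-1],(317,280),interpolation=2)]))
E
```

```text
scene logger top 153 c [547.2 361.2] size [ 46.1 128.6] ang 36.9 zmed 0.0517
scene logger yellow 225 c [546.4 382.7] size [46.8 95.4] ang 59.9 zmed 0.0342
scene display 32 c [541.8 354.1] size [ 20.8 105. ] ang 28.7 zmed 0.0528
red [0.5704 0.339  0.0524]
scene rim 698 c [501.6  99.2] size [169.2 129.1] ang 16.2 zmed 0.1397
vials 106 [0.525  0.1082 0.1237]
scene bar 201 c [ 593.3 -135.6] size [17.5 82.1] ang 80.2 zmed 0.0638
scene plate 1841 c [ 612.6 -137.1] size [124.5 207.4] ang 80.3 zmed 0.0283
clip 27 [ 0.5051 -0.1246  0.0312]
clip 189 [ 0.6793 -0.1499  0.0208]
side logger top 104 c [512.8 397.9] size [44.3 28.7] ang 10.4 zmed 0.0536
side logger yellow 184 c [515.2 400.6] size [47.4 29.8] ang 16.9 zmed 0.0374
side display 31 c [512.4 398.7] size [20.5 14.3] ang 19.3 zmed 0.0541
side rim 826 c [494.8  97.6] size [169.9 131.1] ang 15.8 zmed 0.141
vials 181 [0.5365 0.1056 0.1211]
side bar 152 c [ 585.5 -130.6] size [21.6 85.9] ang 81.9 zmed 0.0628
side plate 708 c [ 631.9 -142.1] size [121.3 256.7] ang 82.2 zmed 0.03
clip 27 [ 0.674  -0.1486  0.0308]
clip 94 [ 0.4996 -0.1181  0.021 ]
```

View pics/c.png

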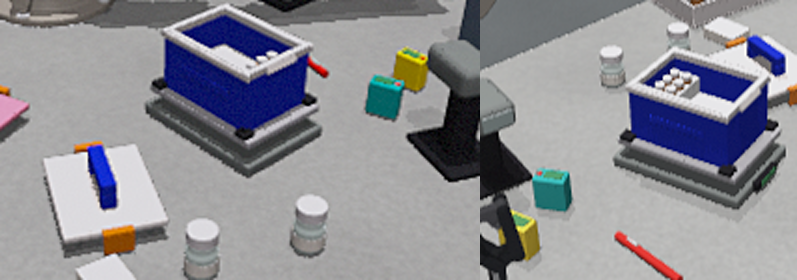

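Both crops confirm the target: the yellow logger is right of and behind the teal one in the scene crop (410,70), and left of and below it in the side crop (520,235). The white lid has the blue bar. Next I'll compute the hover move above the logger.

```bash
cat > mv.py <<'E'
from h import *
from scipy.linalg import logm,expm
from scipy.spatial.transform import Rotation as Ro
def yawR(ydeg): # tool down, tool y axis at world yaw ydeg
    t=np.radians(ydeg); y=np.array([np.cos(t),np.sin(t),0]); z=np.array([0,0,-1.]); return np.stack([np.cross(y,z),y,z],1)
def go(x,y,z,ydeg,n):
    o=r.get_obs(); A=np.eye(4);A[:3,:3]=Ro.from_rotvec(o['orientation']).as_matrix();A[:3,3]=o['tcp_pos']
    B=np.eye(4);B[:3,:3]=yawR(ydeg);B[:3,3]=[x,y,z]
    D=expm(np.real(logm(np.linalg.inv(A)@B))/n)
    print('now',o['tcp_pos'].round(4),'yaw_y',np.degrees(np.arctan2(A[1,1],A[0,1])).round(1),'step xyz',D[:3,3].round(4),'turn',np.degrees(Ro.from_matrix(D[:3,:3]).as_rotvec()).round(2),'t',o['clock'],'F',o['contact_force'].round(1))
E
python3 - <<'E'
from m import *; from mv import *
for n in('scene','side'):
    f=load(n);hsv=cv2.cvtColor(f['frame'],cv2.COLOR_RGB2HSV);C=cloud(f)
    H,S,V=[hsv[...,i].astype(int) for i in range(3)];Z=C[...,2];near=(abs(C[...,0]-.53)<.12)&(abs(C[...,1]-.38)<.12)&(f['depth']>0)
    m=near&(H>80)&(H<97)&(S>120)&(Z>.01); rect(C[m],n+' teal')
    m=near&(H>20)&(H<35)&(S>120)&(Z>.01)&(Z<.06); print(n,'yellow med',np.median(C[m],0).round(4)); rect(C[m][np.linalg.norm(C[m]-np.median(C[m],0),axis=1)<.045],n)
    m=(abs(C[...,0]-.6)<.2)&(abs(C[...,1]-.42)<.2)&(Z>.1)&(Z<.16)&(S<60)&(V<170)&(f['depth']>0)
    if m.sum()>10: print('scanner? ',np.percentile(C[m],[10,50,90],axis=0).round(3))
go(.52,.395,.25,102,15)
E
```

```text
scene teal 244 c [568.3 312.8] size [45.1 31.8] ang 31.8 zmed 0.0354
scene yellow med [0.5294 0.3903 0.0341]
scene 222 c [522.  396.8] size [46.6 26.1] ang 20.7 zmed 0.0338
scanner?  [[0.643 0.311 0.116]
 [0.691 0.329 0.139]
 [0.718 0.365 0.146]]
side teal 314 c [561.6 316.5] size [48.1 28.4] ang 35.4 zmed 0.0363
side yellow med [0.4969 0.3976 0.0366]
side 181 c [515.2 400.6] size [47.4 29.8] ang 16.9 zmed 0.0366
scanner?  [[0.625 0.323 0.121]
 [0.646 0.351 0.144]
 [0.696 0.371 0.148]]
now [0.2489 0.6269 0.2494] yaw_y 68.4 step xyz [-0.0199 -0.0137 -0.    ] turn [-0.01 -0.   -2.24] t 0.1 F [-0.8 -1.2  0.6]
```

Emit:
arm_command(
  rows=[
    {"x": -0.02,"y": -0.0137,"az": -2.4},
    {"x": -0.02,"y": -0.0137,"az": -2.4},
    {"x": -0.02,"y": -0.0137,"az": -2.4},
    {"x": -0.02,"y": -0.0137,"az": -2.4},
    {"x": -0.02,"y": -0.0137,"az": -2.4},
    {"x": -0.02,"y": -0.0137,"az": -2.4},
    {"x": -0.02,"y": -0.0137,"az": -2.4},
    {"x": -0.02,"y": -0.0137,"az": -2.4},
    {"x": -0.02,"y": -0.0137,"az": -2.4},
    {"x": -0.02,"y": -0.0137,"az": -2.4},
  ],
)

```text
validation failed for argument at $.ro...
```

Emit:
arm_command(
  rows=[
    {"x": -0.02,"y": -0.0137,"az": -2.4},
    {"x": -0.02,"y": -0.0137,"az": -2.4},
    {"x": -0.02,"y": -0.0137,"az": -2.4},
    {"x": -0.02,"y": -0.0137,"az": -2.4},
    {"x": -0.02,"y": -0.0137,"az": -2.4},
    {},
    {},
  ],
)

```text
validation failed for argument at $.ro...
```

```bash
python3 - <<'E'
from m import *; from mv import *
f=grab('wrist');hsv=cv2.cvtColor(f['frame'],cv2.COLOR_RGB2HSV);C=cloud(f)
H,S,V=[hsv[...,i].astype(int) for i in range(3)];Z=C[...,2]
m=(H>20)&(H<35)&(S>120)&(Z>.044)&(Z<.062)&(f['depth']>0); rect(C[m],'top yellow')
m=(H>45)&(H<80)&(S>80)&(Z>.044)&(Z<.062); 
if m.sum(): rect(C[m],'disp')
rr=((H<8)|(H>172))&(S>120)&(Z>.044)&(Z<.062)
if rr.sum(): print('red',C[rr].mean(0))
cv2.imwrite('pics/w.png',f['frame'][...,::-1]);print(f['world_from_camera'].round(3))
go(.519,.3985,.15,107,8)
E
```

```text
top yellow 0 c [0. 0.] size [0. 0.] ang 0.0 zmed nan
[[ 0.369  0.897  0.242  0.187]
 [ 0.93  -0.356 -0.097  0.651]
 [-0.001  0.261 -0.965  0.373]
 [ 0.     0.     0.     1.   ]]
now [0.2488 0.627  0.2495] yaw_y 68.4 step xyz [-0.0367 -0.0262  0.0125] turn [-0.01 -0.   -4.83] t 0.15 F [-0.4  0.2 -0.8]
  return _methods._mean(a, axis=axis, dtype=dtype,
  ret = ret.dtype.type(ret / rcount)
```

View pics/w.png

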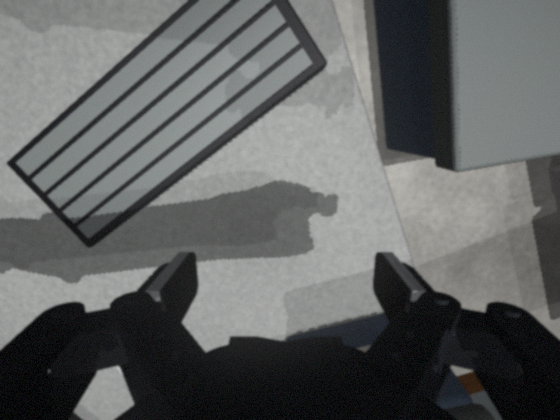

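The moves were refused because every row needs all its keys, so the arm is still at the start. The wrist picture shows only the keyboard and the two fingers, at (180,280) and (390,280).

Emit:
arm_command(
  rows=[
    {"fingers": 1,"x": -0.02,"y": -0.0137,"z": 0,"ax": 0,"ay": 0,"az": -2.5},
    {"fingers": 1,"x": -0.02,"y": -0.0137,"z": 0,"ax": 0,"ay": 0,"az": -2.5},
    {"fingers": 1,"x": -0.02,"y": -0.0137,"z": 0,"ax": 0,"ay": 0,"az": -2.5},
    {"fingers": 1,"x": -0.02,"y": -0.0137,"z": 0,"ax": 0,"ay": 0,"az": -2.5},
    {"fingers": 1,"x": -0.02,"y": -0.0137,"z": 0,"ax": 0,"ay": 0,"az": -2.5},
    {"fingers": 1,"x": -0.02,"y": -0.0137,"z": 0,"ax": 0,"ay": 0,"az": -2.5},
    {"fingers": 1,"x": -0.02,"y": -0.0137,"z": 0,"ax": 0,"ay": 0,"az": -2.5},
    {"fingers": 1,"x": -0.02,"y": -0.0137,"z": 0,"ax": 0,"ay": 0,"az": -2.5},
    {"fingers": 1,"x": -0.02,"y": -0.0137,"z": 0,"ax": 0,"ay": 0,"az": -2.5},
    {"fingers": 1,"x": -0.02,"y": -0.0137,"z": 0,"ax": 0,"ay": 0,"az": -2.5},
  ],
)

```text
clock: 0.98
tcp_pos: [0.4203, 0.4568, 0.2501]
orientation: [0.095, -3.14, 0.001]
contact_force: [0.3, -0.7, -0.4]
grip_width: 0.0858
gripper_force: 0.0
```

Emit:
arm_command(
  rows=[
    {"fingers": 1,"x": -0.02,"y": -0.0137,"z": 0,"ax": 0,"ay": 0,"az": -2.5},
    {"fingers": 1,"x": -0.02,"y": -0.0137,"z": 0,"ax": 0,"ay": 0,"az": -2.5},
    {"fingers": 1,"x": -0.02,"y": -0.0137,"z": 0,"ax": 0,"ay": 0,"az": -2.5},
    {"fingers": 1,"x": -0.02,"y": -0.0137,"z": 0,"ax": 0,"ay": 0,"az": -2.5},
    {"fingers": 1,"x": -0.02,"y": -0.0137,"z": 0,"ax": 0,"ay": 0,"az": -2.5},
    {"fingers": 1,"x": 0,"y": 0,"z": 0,"ax": 0,"ay": 0,"az": 0},
    {"fingers": 1,"x": 0,"y": 0,"z": 0,"ax": 0,"ay": 0,"az": 0},
  ],
)

```text
clock: 1.57
tcp_pos: [0.5297, 0.4032, 0.2497]
orientation: [0.428, -3.112, 0.001]
contact_force: [-0.9, 1.0, -0.6]
grip_width: 0.0854
gripper_force: 0.0
```

```bash
cat > wl.py <<'E'
from m import *; from mv import *
f=grab('wrist');hsv=cv2.cvtColor(f['frame'],cv2.COLOR_RGB2HSV);C=cloud(f)
H,S,V=[hsv[...,i].astype(int) for i in range(3)];Z=C[...,2]
ym=(H>20)&(H<35)&(S>120); print('yellow px',ym.sum(), 'z',np.percentile(Z[ym],[5,50,95]).round(4) if ym.any() else '')
ok=(Z>.044)&(Z<.062)&(f['depth']>0)
rect(C[ym&ok],'top yellow')
m=(H>45)&(H<80)&(S>80)&ok
if m.sum(): rect(C[m],'disp')
E
python3 - <<'E'
from wl import *
go(.519,.3985,.15,107,8)
E
```

```text
yellow px 703 z [0.0413 0.0522 0.3198]
top yellow 558 c [517.5 399.5] size [44.7 26.6] ang 16.2 zmed 0.0521
disp 615 c [537.2 354.8] size [ 26.7 116.7] ang 28.5 zmed 0.0528
now [0.5282 0.4045 0.2498] yaw_y 105.8 step xyz [ 0.0013 -0.0004  0.0125] turn [-0.   -0.01 -0.15] t 1.6167 F [-0.6  0.4  1.2]
```

Emit:
arm_command(
  rows=[
    {"fingers": 0.4,"x": 0.003,"y": -0.0005,"z": 0.025,"ax": 0,"ay": 0,"az": -0.5},
    {"fingers": 0.4,"x": 0.003,"y": -0.0005,"z": 0.03,"ax": 0,"ay": 0,"az": 0},
    {"fingers": 0.4,"x": 0.003,"y": -0.0005,"z": 0.03,"ax": 0,"ay": 0,"az": 0},
    {"fingers": 0.4,"x": 0.0027,"y": -0.0005,"z": 0.03,"ax": 0,"ay": 0,"az": 0},
    {"fingers": 0.4,"x": 0,"y": 0,"z": 0.03,"ax": 0,"ay": 0,"az": 0},
    {"fingers": 0.4,"x": 0,"y": 0,"z": 0.03,"ax": 0,"ay": 0,"az": 0},
    {"fingers": 0.4,"x": 0,"y": 0,"z": 0.02,"ax": 0,"ay": 0,"az": 0},
    {"fingers": 0.4,"x": 0,"y": 0,"z": 0.015,"ax": 0,"ay": 0,"az": 0},
    {"fingers": 0.4,"x": 0,"y": 0,"z": 0,"ax": 0,"ay": 0,"az": 0},
    {"fingers": 0.4,"x": 0,"y": 0,"z": 0,"ax": 0,"ay": 0,"az": 0},
  ],
)

```text
clock: 2.45
tcp_pos: [0.516, 0.4003, 0.0398]
orientation: [0.449, -3.107, 0.001]
contact_force: [-0.3, 0.8, 0.6]
grip_width: 0.0594
gripper_force: 0.0
```

Emit:
arm_command(
  rows=[
    {"fingers": -1,"x": 0,"y": 0,"z": 0,"ax": 0,"ay": 0,"az": 0},
    {"fingers": -1,"x": 0,"y": 0,"z": 0,"ax": 0,"ay": 0,"az": 0},
    {"fingers": -1,"x": 0,"y": 0,"z": 0,"ax": 0,"ay": 0,"az": 0},
    {"fingers": -1,"x": 0,"y": 0,"z": 0,"ax": 0,"ay": 0,"az": 0},
    {"fingers": -1,"x": 0,"y": 0,"z": 0,"ax": 0,"ay": 0,"az": 0},
    {"fingers": -1,"x": 0,"y": 0,"z": 0,"ax": 0,"ay": 0,"az": 0},
  ],
  grip_force=25,
)

```text
clock: 2.95
tcp_pos: [0.5184, 0.4005, 0.042]
orientation: [-0.447, 3.108, 0.003]
contact_force: [-0.7, -0.4, 6.6]
grip_width: 0.0275
gripper_force: 25.9
```

```bash
python3 - <<'E'
from mv import *
o=r.get_obs();print(o['grip_width'],o['gripper_force'])
go(.49,.11,.29,106,15)
E
```

```text
0.02747867933583272 25.85238754749298
now [0.5184 0.4005 0.042 ] yaw_y 106.4 step xyz [ 0.0072 -0.0181 -0.0166] turn [0.01 0.01 0.02] t 2.95 F [-0.7 -0.4  6.6]
```

Emit:
arm_command(
  rows=[
    {"fingers": -1,"x": 0,"y": 0,"z": -0.015,"ax": 0,"ay": 0,"az": 0},
    {"fingers": -1,"x": 0,"y": 0,"z": -0.03,"ax": 0,"ay": 0,"az": 0},
    {"fingers": -1,"x": 0,"y": 0,"z": -0.035,"ax": 0,"ay": 0,"az": 0},
    {"fingers": -1,"x": 0,"y": 0,"z": -0.035,"ax": 0,"ay": 0,"az": 0},
    {"fingers": -1,"x": 0,"y": 0,"z": -0.035,"ax": 0,"ay": 0,"az": 0},
    {"fingers": -1,"x": 0.005,"y": -0.012,"z": -0.03,"ax": 0,"ay": 0,"az": 0},
    {"fingers": -1,"x": 0.011,"y": -0.025,"z": -0.03,"ax": 0,"ay": 0,"az": 0},
    {"fingers": -1,"x": 0.011,"y": -0.025,"z": -0.01,"ax": 0,"ay": 0,"az": 0},
    {"fingers": -1,"x": 0.011,"y": -0.025,"z": 0,"ax": 0,"ay": 0,"az": 0},
    {"fingers": -1,"x": 0.011,"y": -0.025,"z": 0,"ax": 0,"ay": 0,"az": 0},
  ],
)

```text
clock: 3.78
tcp_pos: [0.5022, 0.2772, 0.2619]
orientation: [-0.446, 3.107, 0.002]
contact_force: [-0.1, 0.2, -1.4]
grip_width: 0.0275
gripper_force: 25.0
```

Emit:
arm_command(
  rows=[
    {"fingers": -1,"x": 0.011,"y": -0.025,"z": 0,"ax": 0,"ay": 0,"az": 0},
    {"fingers": -1,"x": 0.011,"y": -0.025,"z": 0,"ax": 0,"ay": 0,"az": 0},
    {"fingers": -1,"x": 0.011,"y": -0.025,"z": 0,"ax": 0,"ay": 0,"az": 0},
    {"fingers": -1,"x": 0.011,"y": -0.025,"z": 0,"ax": 0,"ay": 0,"az": 0},
    {"fingers": -1,"x": 0.011,"y": -0.025,"z": 0,"ax": 0,"ay": 0,"az": 0},
    {"fingers": -1,"x": 0.011,"y": -0.025,"z": 0,"ax": 0,"ay": 0,"az": 0},
    {"fingers": -1,"x": 0,"y": 0,"z": 0,"ax": 0,"ay": 0,"az": 0},
    {"fingers": -1,"x": 0,"y": 0,"z": 0,"ax": 0,"ay": 0,"az": 0},
  ],
)

```text
clock: 4.45
tcp_pos: [0.4809, 0.1141, 0.2607]
orientation: [-0.441, 3.11, 0.0]
contact_force: [-0.5, 1.1, -0.4]
grip_width: 0.0276
gripper_force: 25.0
```

```bash
cat > wr.py <<'E'
from m import *; from mv import *
f=grab('wrist');hsv=cv2.cvtColor(f['frame'],cv2.COLOR_RGB2HSV);C=cloud(f)
H,S,V=[hsv[...,i].astype(int) for i in range(3)];Z=C[...,2]
w=(S<70)&(Z>.132)&(Z<.147)&(V>120)&(f['depth']>0)&(np.hypot(C[...,0]-.498,C[...,1]-.098)<.12)
w=cv2.morphologyEx(w.astype(np.uint8),cv2.MORPH_OPEN,np.ones((3,3)))>0
rect(C[w],'rim')
v,u=np.nonzero(w);print('px',u.min(),u.max(),v.min(),v.max())
vi=(S<70)&(Z>.112)&(Z<.128)&(f['depth']>0)&(np.hypot(C[...,0]-.498,C[...,1]-.098)<.09); print('vials',vi.sum(),np.median(C[vi],0).round(4))
im=f['frame'][...,::-1].copy(); im[w]=(0,0,255); cv2.imwrite('pics/w2.png',im)
E
python3 - <<'E'
from wr import *
yl=(H>20)&(H<35)&(S>120)&(f['depth']>0)&(Z>.12); print('logger held yellow z',np.percentile(C[yl],[2,50,98],axis=0).round(4))
go(.478,.092,.26,106,5)
E
```

```text
rim 5140 c [489.1  96. ] size [149.9 125.3] ang 16.0 zmed 0.1404
px 184 338 121 288
vials 283 [0.4811 0.1293 0.1201]
logger held yellow z [[0.4555 0.0959 0.2313]
 [0.466  0.1104 0.2705]
 [0.5005 0.1299 0.3343]]
now [0.481  0.1157 0.2606] yaw_y 106.3 step xyz [ 0.0019 -0.0044  0.0001] turn [0.01 0.01 0.06] t 4.5 F [ 0.4  0.4 -0.7]
```

View pics/w2.png

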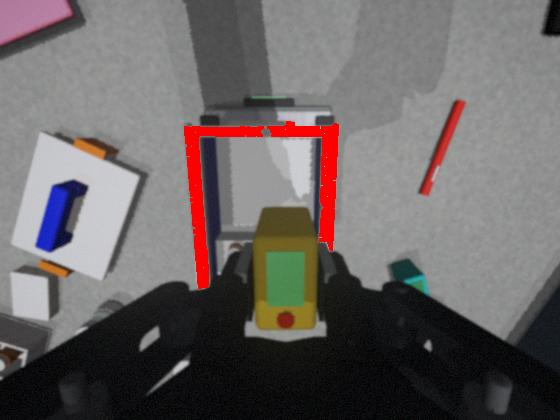

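The wrist picture shows the rim (red mask) with its -x edge at row 130 and its side edges at columns 195 and 330. The logger is held upright at (285,270), the vials sit near (235,245) at the +x end, and the free bay is at (260,180). The rim centre comes to about (0.498, 0.098) and yaw 16°, so the bay is at (0.478, 0.0925).

Emit:
arm_command(
  rows=[
    {"fingers": -1,"x": 0.005,"y": -0.011,"z": 0,"ax": 0,"ay": 0,"az": 0.3},
    {"fingers": -1,"x": 0.0045,"y": -0.011,"z": 0.005,"ax": 0,"ay": 0,"az": 0},
    {"fingers": -1,"x": 0,"y": 0,"z": 0.02,"ax": 0,"ay": 0,"az": 0},
    {"fingers": -1,"x": 0,"y": 0,"z": 0.025,"ax": 0,"ay": 0,"az": 0},
    {"fingers": -1,"x": 0,"y": 0,"z": 0.025,"ax": 0,"ay": 0,"az": 0},
    {"fingers": -1,"x": 0,"y": 0,"z": 0.025,"ax": 0,"ay": 0,"az": 0},
    {"fingers": -1,"x": 0,"y": 0,"z": 0.015,"ax": 0,"ay": 0,"az": 0},
    {"fingers": -1,"x": 0,"y": 0,"z": 0.01,"ax": 0,"ay": 0,"az": 0},
    {"fingers": -1,"x": 0,"y": 0,"z": 0,"ax": 0,"ay": 0,"az": 0},
    {"fingers": -1,"x": 0,"y": 0,"z": 0,"ax": 0,"ay": 0,"az": 0},
  ],
)

```text
clock: 5.33
tcp_pos: [0.4781, 0.0918, 0.1352]
orientation: [0.439, -3.11, 0.0]
contact_force: [0.3, 0.7, -0.3]
grip_width: 0.0275
gripper_force: 24.9
```

Emit:
arm_command(
  rows=[
    {"fingers": -1,"x": 0,"y": 0,"z": 0.003,"ax": 0,"ay": 0,"az": 0},
    {"fingers": -1,"x": 0,"y": 0,"z": 0.003,"ax": 0,"ay": 0,"az": 0},
    {"fingers": -1,"x": 0,"y": 0,"z": 0,"ax": 0,"ay": 0,"az": 0},
  ],
)

```text
clock: 5.58
tcp_pos: [0.4783, 0.0921, 0.1296]
orientation: [-0.439, 3.11, 0.0]
contact_force: [-0.4, 0.3, -0.0]
grip_width: 0.0276
gripper_force: 24.9
```

Emit:
arm_command(
  rows=[
    {"fingers": -1,"x": 0,"y": 0,"z": 0.002,"ax": 0,"ay": 0,"az": 0},
    {"fingers": -1,"x": 0,"y": 0,"z": 0.002,"ax": 0,"ay": 0,"az": 0},
    {"fingers": -1,"x": 0,"y": 0,"z": 0.001,"ax": 0,"ay": 0,"az": 0},
    {"fingers": -1,"x": 0,"y": 0,"z": 0,"ax": 0,"ay": 0,"az": 0},
  ],
)

```text
clock: 5.92
tcp_pos: [0.4779, 0.092, 0.1241]
orientation: [0.439, -3.11, 0.0]
contact_force: [0.7, -0.0, -0.8]
grip_width: 0.0277
gripper_force: 24.9
```

Emit:
arm_command(
  rows=[
    {"fingers": -1,"x": 0,"y": 0,"z": 0.001,"ax": 0,"ay": 0,"az": 0},
    {"fingers": -1,"x": 0,"y": 0,"z": 0,"ax": 0,"ay": 0,"az": 0},
  ],
)

```text
clock: 6.08
tcp_pos: [0.478, 0.092, 0.1235]
orientation: [0.439, -3.111, -0.0]
contact_force: [-1.7, -0.6, 4.4]
grip_width: 0.0277
gripper_force: 25.8
```

Emit:
arm_command(
  rows=[
    {"fingers": -1,"x": 0,"y": 0,"z": 0.001,"ax": 0,"ay": 0,"az": 0},
    {"fingers": -1,"x": 0,"y": 0,"z": 0,"ax": 0,"ay": 0,"az": 0},
  ],
)

```text
clock: 6.25
tcp_pos: [0.478, 0.092, 0.1227]
orientation: [0.438, -3.111, -0.0]
contact_force: [-2.7, -0.9, 6.8]
grip_width: 0.0279
gripper_force: 25.9
```

Emit:
arm_command(
  rows=[
    {"fingers": -1,"x": 0,"y": 0,"z": -0.001,"ax": 0,"ay": 0,"az": 0},
    {"fingers": 0.15,"x": 0,"y": 0,"z": 0,"ax": 0,"ay": 0,"az": 0},
    {"fingers": 0.15,"x": 0,"y": 0,"z": 0,"ax": 0,"ay": 0,"az": 0},
    {"fingers": 0.15,"x": 0,"y": 0,"z": 0,"ax": 0,"ay": 0,"az": 0},
    {"fingers": 0.15,"x": 0,"y": 0,"z": 0,"ax": 0,"ay": 0,"az": 0},
    {"fingers": 0.15,"x": 0,"y": 0,"z": -0.015,"ax": 0,"ay": 0,"az": 0},
    {"fingers": 0.15,"x": 0,"y": 0,"z": -0.03,"ax": 0,"ay": 0,"az": 0},
    {"fingers": 0.15,"x": 0,"y": 0,"z": -0.04,"ax": 0,"ay": 0,"az": 0},
    {"fingers": 0.15,"x": 0,"y": 0,"z": -0.04,"ax": 0,"ay": 0,"az": 0},
    {"fingers": 0.15,"x": 0,"y": 0,"z": -0.04,"ax": 0,"ay": 0,"az": 0},
  ],
)

```text
clock: 7.08
tcp_pos: [0.4775, 0.0918, 0.2899]
orientation: [0.438, -3.11, 0.0]
contact_force: [0.8, 1.0, -0.3]
grip_width: 0.0494
gripper_force: 0.0
```

```bash
python3 - <<'E'
from mv import *
go(.44,.08,.33,106,5)
go(.589,-.133,.27,81,10)
E
```

```text
now [0.4775 0.0918 0.2899] yaw_y 106.0 step xyz [ 0.0079 -0.0002 -0.008 ] turn [-0.   -0.01  0.01] t 7.0833 F [ 0.8  1.  -0.3]
now [0.4775 0.0918 0.2899] yaw_y 106.0 step xyz [-0.0093 -0.0235  0.002 ] turn [-0.  -0.   2.5] t 7.0833 F [ 0.8  1.  -0.3]
```

Emit:
arm_command(
  rows=[
    {"fingers": 0.15,"x": -0.03,"y": 0,"z": 0,"ax": 0,"ay": 0,"az": 0},
    {"fingers": 0.15,"x": -0.03,"y": 0,"z": 0,"ax": 0,"ay": 0,"az": 0},
    {"fingers": 0.15,"x": -0.03,"y": 0,"z": 0,"ax": 0,"ay": 0,"az": 0},
    {"fingers": 0.15,"x": -0.02,"y": 0,"z": 0,"ax": 0,"ay": 0,"az": 0},
    {"fingers": 0.15,"x": 0,"y": 0,"z": 0,"ax": 0,"ay": 0,"az": 0},
    {"fingers": 0.15,"x": 0,"y": 0,"z": 0,"ax": 0,"ay": 0,"az": 0},
  ],
)

```text
clock: 7.58
tcp_pos: [0.584, 0.1226, 0.2875]
orientation: [0.439, -3.11, 0.001]
contact_force: [-0.2, 0.2, -0.8]
grip_width: 0.0494
gripper_force: 0.0
```

```bash
python3 - <<'E'
from wr import *
yl=(H>20)&(H<35)&(S>120)&(f['depth']>0)&(Z>.12); rect(C[yl],'logger top')
go(.589,-.133,.27,81,10)
E
```

```text
rim 5429 c [500.5 100. ] size [159.7 124.3] ang 15.8 zmed 0.1405
px 219 363 0 193
vials 1953 [0.5438 0.1197 0.1202]
logger top 1169 c [525.1 105.6] size [143.1 125.7] ang 15.8 zmed 0.1345
now [0.5833 0.1222 0.2876] yaw_y 106.0 step xyz [ 0.0016 -0.0257  0.0018] turn [-0.   -0.01  2.5 ] t 7.6333 F [0.3 0.  0. ]
```

View pics/w2.png

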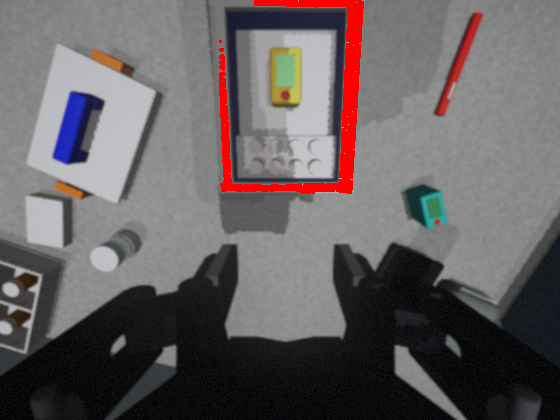

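The logger stands upright at (285,78) in the free bay, about centred, with the vials at (285,155). The rim's +x end is at row 190. Combining both views puts the rim centre at (0.4972, 0.0985) with yaw 15.9°. The white lid with the blue bar is at (90,125).

Emit:
arm_command(
  rows=[
    {"fingers": 0.15,"x": -0.006,"y": -0.027,"z": 0,"ax": 0,"ay": 0,"az": 2.5},
    {"fingers": 0.15,"x": -0.006,"y": -0.027,"z": 0,"ax": 0,"ay": 0,"az": 2.5},
    {"fingers": 0.15,"x": -0.006,"y": -0.027,"z": 0,"ax": 0,"ay": 0,"az": 2.5},
    {"fingers": 0.15,"x": -0.006,"y": -0.027,"z": 0,"ax": 0,"ay": 0,"az": 2.5},
    {"fingers": 0.15,"x": -0.006,"y": -0.027,"z": 0,"ax": 0,"ay": 0,"az": 2.5},
    {"fingers": 0.15,"x": -0.006,"y": -0.027,"z": 0,"ax": 0,"ay": 0,"az": 2.5},
    {"fingers": 0.15,"x": -0.006,"y": -0.027,"z": 0,"ax": 0,"ay": 0,"az": 2.5},
    {"fingers": 0.15,"x": -0.006,"y": -0.027,"z": 0,"ax": 0,"ay": 0,"az": 2.5},
    {"fingers": 0.15,"x": -0.006,"y": -0.027,"z": 0,"ax": 0,"ay": 0,"az": 2.5},
    {"fingers": 0.15,"x": -0.006,"y": -0.027,"z": 0,"ax": 0,"ay": 0,"az": 2.5},
  ],
)

```text
clock: 8.47
tcp_pos: [0.6646, -0.1407, 0.2884]
orientation: [-0.248, -3.131, -0.001]
contact_force: [0.3, -0.3, -0.0]
grip_width: 0.0492
gripper_force: 0.0
```

Emit:
arm_command(
  rows=[
    {"fingers": 0.15,"x": 0,"y": 0,"z": 0,"ax": 0,"ay": 0,"az": 0},
    {"fingers": 0.15,"x": 0,"y": 0,"z": 0,"ax": 0,"ay": 0,"az": 0},
  ],
)

```text
clock: 8.63
tcp_pos: [0.6641, -0.1422, 0.2884]
orientation: [-0.252, -3.131, 0.001]
contact_force: [-0.4, 0.5, 0.6]
grip_width: 0.0491
gripper_force: 0.0
```

```bash
cat > wlid.py <<'E'
from m import *; from mv import *
f=grab('wrist');hsv=cv2.cvtColor(f['frame'],cv2.COLOR_RGB2HSV);C=cloud(f)
H,S,V=[hsv[...,i].astype(int) for i in range(3)];Z=C[...,2]
near=(np.hypot(C[...,0]-.589,C[...,1]+.133)<.12)&(f['depth']>0)
w=near&(H>105)&(H<130)&(S>120)&(Z>.058)&(Z<.07); rect(C[w],'bar top')
v,u=np.nonzero(w);print('px',u.min(),u.max(),v.min(),v.max())
w=near&(S<50)&(Z>.022)&(Z<.034)&(V>120); w=cv2.morphologyEx(w.astype(np.uint8),cv2.MORPH_OPEN,np.ones((3,3)))
k,l,st,_=cv2.connectedComponentsWithStats(w); i=1+st[1:,4].argmax(); rect(C[l==i],'plate');print(st[i])
o=near&(H>5)&(H<20)&(S>150)&(Z>.005)&(Z<.05); k,l=cv2.connectedComponents(o.astype(np.uint8))
for i in range(1,k):
    if (l==i).sum()>40: rect(C[l==i],'clip')
E
python3 - <<'E'
from wlid import *
go(.589,-.133,.15,81,8)
E
```

```text
bar top 1105 c [ 589.3 -133.9] size [16.6 80.9] ang 80.2 zmed 0.0643
px 275 290 82 156
plate 8662 c [ 589.3 -133.6] size [124.3 158.1] ang 80.3 zmed 0.0283
[ 232   51  104  133 8662]
clip 307 c [ 504.  -119.8] size [33.8 11.3] ang 80.0 zmed 0.0323
clip 183 c [ 673.6 -148.3] size [31.7  9.8] ang 80.1 zmed 0.0322
now [ 0.6645 -0.1399  0.2883] yaw_y 81.0 step xyz [ 0.0095 -0.0006  0.0173] turn [ 0. -0. -0.] t 8.6833 F [ 0.  -0.   0.1]
```

Emit:
arm_command(
  rows=[
    {"fingers": -0.15,"x": 0.025,"y": -0.002,"z": 0.02,"ax": 0,"ay": 0,"az": 0.8},
    {"fingers": -0.15,"x": 0.025,"y": -0.002,"z": 0.03,"ax": 0,"ay": 0,"az": 0},
    {"fingers": -0.15,"x": 0.025,"y": -0.0015,"z": 0.03,"ax": 0,"ay": 0,"az": 0},
    {"fingers": -0.15,"x": 0,"y": 0,"z": 0.03,"ax": 0,"ay": 0,"az": 0},
    {"fingers": -0.15,"x": 0,"y": 0,"z": 0.03,"ax": 0,"ay": 0,"az": 0},
    {"fingers": -0.15,"x": 0,"y": 0,"z": 0.02,"ax": 0,"ay": 0,"az": 0},
    {"fingers": -0.15,"x": 0,"y": 0,"z": 0,"ax": 0,"ay": 0,"az": 0},
    {"fingers": -0.15,"x": 0,"y": 0,"z": 0,"ax": 0,"ay": 0,"az": 0},
  ],
)

```text
clock: 9.35
tcp_pos: [0.59, -0.131, 0.128]
orientation: [-0.263, -3.128, -0.001]
contact_force: [-0.0, -0.1, 0.8]
grip_width: 0.0362
gripper_force: 0.0
```

```bash
python3 - <<'E'
from mv import *
print(r.get_obs()['grip_width'])
go(.5892,-.1338,.055,80.2,4)
E
```

```text
0.03620651247333888
now [ 0.59  -0.131  0.128] yaw_y 80.4 step xyz [ 0.0001 -0.0007  0.0182] turn [ 0.01 -0.03  0.04] t 9.35 F [-0.  -0.1  0.8]
```

```bash
cat > avg.py <<'E'
from mv import *
P=[];Y=[]
for i in range(8):
    r.grab_frame('wrist');o=r.get_obs();P.append(o['tcp_pos']);M=Ro.from_rotvec(o['orientation']).as_matrix();Y.append(np.degrees(np.arctan2(M[1,1],M[0,1])))
P=np.array(P);print('mean',P.mean(0).round(4),'std',P.std(0).round(4),'yaw',np.mean(Y).round(2),'joints',o['joints'].round(3),'t',o['clock'])
def rel(x,y):
    t=np.radians(np.mean(Y));d=np.array([x,y])-P.mean(0)[:2]
    print('tool dx',(d@[-np.sin(t),np.cos(t)]).round(4),'dy',(d@[np.cos(t),np.sin(t)]).round(4))
E
python3 - <<'E'
from avg import *
rel(.5892,-.1338)
E
```

```text
mean [ 0.5916 -0.1323  0.1298] std [0.0003 0.0004 0.0004] yaw 80.29 joints [-0.07   0.51   0.249  1.844 -0.168  0.806  1.666] t 9.75
tool dx 0.0021 dy -0.0018
```

Emit:
arm_command(
  rows=[
    {"fingers": -0.15,"x": 0.002,"y": -0.0018,"z": 0.01,"ax": 0,"ay": 0,"az": 0},
    {"fingers": -0.15,"x": 0,"y": 0,"z": 0.02,"ax": 0,"ay": 0,"az": 0},
    {"fingers": -0.15,"x": 0,"y": 0,"z": 0.02,"ax": 0,"ay": 0,"az": 0},
    {"fingers": -0.15,"x": 0,"y": 0,"z": 0.015,"ax": 0,"ay": 0,"az": 0},
    {"fingers": -0.15,"x": 0,"y": 0,"z": 0.009,"ax": 0,"ay": 0,"az": 0},
    {"fingers": -0.15,"x": 0,"y": 0,"z": 0,"ax": 0,"ay": 0,"az": 0},
    {"fingers": -0.15,"x": 0,"y": 0,"z": 0,"ax": 0,"ay": 0,"az": 0},
  ],
)

```text
clock: 10.33
tcp_pos: [0.5881, -0.1342, 0.0539]
orientation: [-0.267, -3.129, 0.0]
contact_force: [1.3, 0.3, 0.4]
grip_width: 0.0361
gripper_force: 0.0
```

Emit:
arm_command(
  rows=[
    {"fingers": -1,"x": 0,"y": 0,"z": 0,"ax": 0,"ay": 0,"az": 0},
    {"fingers": -1,"x": 0,"y": 0,"z": 0,"ax": 0,"ay": 0,"az": 0},
    {"fingers": -1,"x": 0,"y": 0,"z": 0,"ax": 0,"ay": 0,"az": 0},
    {"fingers": -1,"x": 0,"y": 0,"z": 0,"ax": 0,"ay": 0,"az": 0},
    {"fingers": -1,"x": 0,"y": 0,"z": 0,"ax": 0,"ay": 0,"az": 0},
  ],
  grip_force=60,
)

```text
clock: 10.75
tcp_pos: [0.5892, -0.1344, 0.0553]
orientation: [0.267, 3.128, -0.0]
contact_force: [-1.3, -0.8, 5.6]
grip_width: 0.019
gripper_force: 60.0
```

```bash
python3 - <<'E'
from avg import *
rel(.5892,-.1338)
print(o['grip_width'],o['gripper_force'],o['contact_force'])
E
```

```text
mean [ 0.5892 -0.1344  0.0553] std [0. 0. 0.] yaw 80.24 joints [-0.041  0.613  0.217  1.881 -0.201  0.667  1.696] t 11.15
tool dx 0.0001 dy 0.0005
0.0192088802124142 60.04981756210327 [-0.91077853 -0.84881959  6.25105455]
```

Emit:
arm_command(
  rows=[
    {"fingers": -1,"x": 0,"y": 0,"z": -0.01,"ax": 0,"ay": 0,"az": 0},
    {"fingers": -1,"x": 0,"y": 0,"z": -0.02,"ax": 0,"ay": 0,"az": 0},
    {"fingers": -1,"x": 0,"y": 0,"z": -0.025,"ax": 0,"ay": 0,"az": 0},
    {"fingers": -1,"x": 0,"y": 0,"z": -0.03,"ax": 0,"ay": 0,"az": 0},
    {"fingers": -1,"x": 0,"y": 0,"z": -0.03,"ax": 0,"ay": 0,"az": 0},
    {"fingers": -1,"x": 0,"y": 0,"z": -0.03,"ax": 0,"ay": 0,"az": 0},
    {"fingers": -1,"x": 0,"y": 0,"z": -0.03,"ax": 0,"ay": 0,"az": 0},
    {"fingers": -1,"x": 0,"y": 0,"z": -0.02,"ax": 0,"ay": 0,"az": 0},
  ],
)

```text
clock: 11.82
tcp_pos: [0.5885, -0.1341, 0.2525]
orientation: [0.267, 3.128, 0.0]
contact_force: [-0.2, 0.0, -2.8]
grip_width: 0.0191
gripper_force: 59.1
```

Emit:
arm_command(
  rows=[
    {"fingers": -1,"x": 0.0067,"y": 0.01,"z": 0,"ax": 0,"ay": 0,"az": -1.1},
    {"fingers": -1,"x": 0.0067,"y": 0.02,"z": 0,"ax": 0,"ay": 0,"az": -2.1},
    {"fingers": -1,"x": 0.0067,"y": 0.02,"z": 0,"ax": 0,"ay": 0,"az": -2.1},
    {"fingers": -1,"x": 0.0067,"y": 0.02,"z": 0,"ax": 0,"ay": 0,"az": -2.1},
    {"fingers": -1,"x": 0.0067,"y": 0.02,"z": 0,"ax": 0,"ay": 0,"az": -2.1},
    {"fingers": -1,"x": 0.0067,"y": 0.02,"z": 0,"ax": 0,"ay": 0,"az": -2.1},
    {"fingers": -1,"x": 0.0067,"y": 0.02,"z": 0,"ax": 0,"ay": 0,"az": -2.1},
    {"fingers": -1,"x": 0.0067,"y": 0.02,"z": 0,"ax": 0,"ay": 0,"az": -2.1},
    {"fingers": -1,"x": 0.0067,"y": 0.02,"z": 0,"ax": 0,"ay": 0,"az": -2.1},
    {"fingers": -1,"x": 0.0067,"y": 0.02,"z": 0,"ax": 0,"ay": 0,"az": -2.1},
  ],
)

```text
clock: 12.65
tcp_pos: [0.5221, 0.058, 0.2479]
orientation: [0.286, -3.126, 0.0]
contact_force: [0.0, 0.3, -2.3]
grip_width: 0.0191
gripper_force: 59.1
```

Emit:
arm_command(
  rows=[
    {"fingers": -1,"x": 0.0067,"y": 0.02,"z": 0,"ax": 0,"ay": 0,"az": -2.1},
    {"fingers": -1,"x": 0.0067,"y": 0.02,"z": 0,"ax": 0,"ay": 0,"az": -2.1},
    {"fingers": -1,"x": 0,"y": 0.01,"z": 0,"ax": 0,"ay": 0,"az": -1.1},
    {"fingers": -1,"x": 0,"y": 0,"z": 0,"ax": 0,"ay": 0,"az": 0},
    {"fingers": -1,"x": 0,"y": 0,"z": 0,"ax": 0,"ay": 0,"az": 0},
    {"fingers": -1,"x": 0,"y": 0,"z": 0,"ax": 0,"ay": 0,"az": 0},
  ],
)

```text
clock: 13.15
tcp_pos: [0.5012, 0.1014, 0.2492]
orientation: [-0.422, 3.113, -0.001]
contact_force: [0.5, -0.4, -2.2]
grip_width: 0.0194
gripper_force: 59.1
```

```bash
python3 - <<'E'
from avg import *
rel(.4972,.0985)
print(o['grip_width'],o['gripper_force'],o['contact_force'])
a=grab('scene');b=grab('side')
ca=cv2.resize(a['frame'][130:280,220:400,::-1],(400,333),interpolation=2);cb=cv2.resize(b['frame'][150:300,190:370,::-1],(400,333),interpolation=2)
cv2.imwrite('pics/d.png',np.hstack([ca,cb]))
E
```

```text
mean [0.5011 0.1017 0.2492] std [0.0001 0.0004 0.    ] yaw 105.45 joints [-0.406  0.207  0.095  1.949 -0.023  0.987  1.542] t 13.55
tool dx 0.0046 dy -0.0021
0.018827395813297947 59.083351492881775 [-0.40147949 -0.62510546 -2.57736639]
```

View pics/d.png

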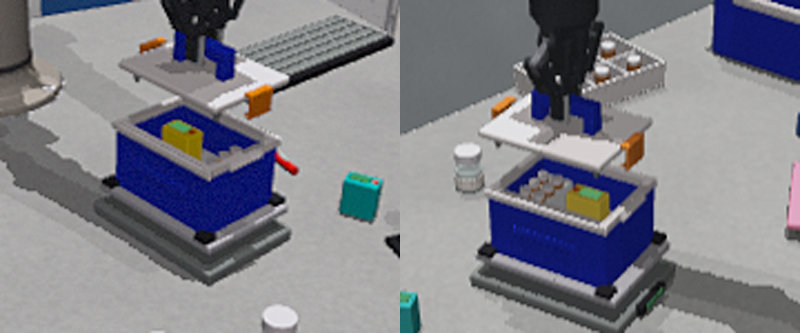

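Both crops show the lid held level over the carrier, with the logger upright in its bay below: scene (180,140), side (590,200). I'll correct the offset, come lower, and check the lid against the rim in each fixed camera.

Emit:
arm_command(
  rows=[
    {"fingers": -1,"x": 0.0046,"y": -0.0021,"z": 0.005,"ax": 0,"ay": 0,"az": -0.45},
    {"fingers": -1,"x": 0,"y": 0,"z": 0.015,"ax": 0,"ay": 0,"az": 0},
    {"fingers": -1,"x": 0,"y": 0,"z": 0.015,"ax": 0,"ay": 0,"az": 0},
    {"fingers": -1,"x": 0,"y": 0,"z": 0,"ax": 0,"ay": 0,"az": 0},
    {"fingers": -1,"x": 0,"y": 0,"z": 0,"ax": 0,"ay": 0,"az": 0},
    {"fingers": -1,"x": 0,"y": 0,"z": 0,"ax": 0,"ay": 0,"az": 0},
  ],
)

```text
clock: 14.15
tcp_pos: [0.4971, 0.0994, 0.2148]
orientation: [-0.437, 3.11, 0.0]
contact_force: [-0.1, 1.4, -1.5]
grip_width: 0.0192
gripper_force: 59.0
```

```bash
python3 - <<'E'
from avg import *; from m import rect
rel(.4972,.0985)
zt=P.mean(0)[2]-.027
for n in('scene','side'):
    f0=load(n) if 0 else None
    f=grab(n);C=cloud(f);hsv=cv2.cvtColor(f['frame'],cv2.COLOR_RGB2HSV);H,S,V=[hsv[...,i].astype(int) for i in range(3)];Z=C[...,2]
    near=(np.hypot(C[...,0]-.498,C[...,1]-.098)<.125)&(f['depth']>0)
    for nm,z0,cm in(('plate',zt,(S<60)&(V>70)),('rim',.14,(S<60))):
        w=near&cm&(abs(Z-z0)<.006);w=cv2.morphologyEx(w.astype(np.uint8),cv2.MORPH_OPEN,np.ones((2,2)))>0
        rect(C[w],n+nm)
        t=np.radians(15.9);e=C[w][:,:2]@np.array([[np.cos(t),-np.sin(t)],[np.sin(t),np.cos(t)]]);print('   along x',np.percentile(e[:,0],[.5,99.5]).round(4),'y',np.percentile(e[:,1],[.5,99.5]).round(4))
    o=near&(H>5)&(H<20)&(S>150); print('  clips z',np.percentile(Z[o],[5,95]).round(4))
E
```

```text
mean [0.4972 0.0995 0.2149] std [0.0002 0.     0.0002] yaw 106.0 joints [-0.4    0.241  0.092  1.995 -0.028  0.906  1.557] t 14.55
tool dx 0.0003 dy -0.001
sceneplate 1007 c [760.9 -89.7] size [ 195.6 1402.7] ang 53.7 zmed 0.1873
   along x [0.3681 0.5923] y [-0.1041  0.2839]
scenerim 430 c [ 810.6 -127.1] size [ 202.7 1277.4] ang 53.4 zmed 0.1385
   along x [0.4323 1.1241] y [-0.6904  0.2122]
  clips z [0.1656 0.1923]
sideplate 1187 c [211.3 400.2] size [ 193.6 1493.1] ang 43.1 zmed 0.1891
   along x [0.4203 0.5773] y [-0.3518  0.0241]
siderim 462 c [178.7 436.5] size [ 199.9 1394.9] ang 42.9 zmed 0.1389
   along x [0.4199 0.5821] y [-0.2865  0.0241]
  clips z [0.1634 0.1948]
```

```bash
python3 - <<'E'
from h import *
t=np.radians(15.9);R=np.array([[np.cos(t),-np.sin(t)],[np.sin(t),np.cos(t)]])
for n in('scene','side'):
    f=load(n);C=cloud(f);hsv=cv2.cvtColor(f['frame'],cv2.COLOR_RGB2HSV);H,S,V=[hsv[...,i].astype(int) for i in range(3)];Z=C[...,2]
    near=(np.hypot(C[...,0]-.498,C[...,1]-.098)<.12)&(f['depth']>0)
    for nm,z0 in(('plate',.188),('rim',.14)):
        w=near&(S<60)&(abs(Z-z0)<.005)
        e=C[w][:,:2]@R;q=np.percentile(e,[.7,99.3],axis=0);print(n,nm,w.sum(),q.round(4).tolist(),'mid',q.mean(0).round(4))
    o=near&(H>5)&(H<20)&(S>150);k,l=cv2.connectedComponents(o.astype(np.uint8))
    for i in range(1,k):
        if (l==i).sum()>15: print('clip',(l==i).sum(),(np.median(C[l==i][:,:2],0)@R).round(4))
E
```

```text
scene plate 990 [[0.429, -0.1034], [0.5878, 0.02]] mid [ 0.5084 -0.0417]
scene rim 409 [[0.4268, -0.1059], [0.591, 0.0195]] mid [ 0.5089 -0.0432]
clip 36 [ 0.4212 -0.0448]
clip 117 [ 0.597  -0.0434]
side plate 1182 [[0.4245, -0.1003], [0.5828, 0.0233]] mid [ 0.5037 -0.0385]
side rim 442 [[0.4207, -0.1019], [0.5864, 0.0231]] mid [ 0.5036 -0.0394]
clip 38 [ 0.5904 -0.035 ]
clip 97 [ 0.4147 -0.0376]
```

Emit:
arm_command(
  rows=[
    {"fingers": -1,"x": 0,"y": -0.0011,"z": 0.004,"ax": 0,"ay": 0,"az": 0},
    {"fingers": -1,"x": 0,"y": 0,"z": 0.005,"ax": 0,"ay": 0,"az": 0},
    {"fingers": -1,"x": 0,"y": 0,"z": 0.004,"ax": 0,"ay": 0,"az": 0},
    {"fingers": -1,"x": 0,"y": 0,"z": 0.003,"ax": 0,"ay": 0,"az": 0},
    {"fingers": -1,"x": 0,"y": 0,"z": 0.002,"ax": 0,"ay": 0,"az": 0},
    {"fingers": -1,"x": 0,"y": 0,"z": 0,"ax": 0,"ay": 0,"az": 0},
  ],
)

```text
clock: 15.15
tcp_pos: [0.4968, 0.0983, 0.1956]
orientation: [0.437, -3.11, 0.0]
contact_force: [0.2, -0.3, -3.9]
grip_width: 0.0189
gripper_force: 59.0
```

Emit:
arm_command(
  rows=[
    {"fingers": -1,"x": 0,"y": 0,"z": 0.002,"ax": 0,"ay": 0,"az": 0},
    {"fingers": -1,"x": 0,"y": 0,"z": 0.002,"ax": 0,"ay": 0,"az": 0},
    {"fingers": -1,"x": 0,"y": 0,"z": 0,"ax": 0,"ay": 0,"az": 0},
  ],
)

```text
clock: 15.4
tcp_pos: [0.4972, 0.0984, 0.192]
orientation: [0.437, -3.111, -0.0]
contact_force: [0.2, -0.0, -3.9]
grip_width: 0.0189
gripper_force: 59.0
```

Emit:
arm_command(
  rows=[
    {"fingers": -1,"x": 0,"y": 0,"z": 0.0015,"ax": 0,"ay": 0,"az": 0},
    {"fingers": -1,"x": 0,"y": 0,"z": 0.0015,"ax": 0,"ay": 0,"az": 0},
    {"fingers": -1,"x": 0,"y": 0,"z": 0,"ax": 0,"ay": 0,"az": 0},
  ],
)

```text
clock: 15.65
tcp_pos: [0.4977, 0.0986, 0.1896]
orientation: [-0.437, 3.11, 0.0]
contact_force: [1.2, 1.1, -1.1]
grip_width: 0.0188
gripper_force: 59.4
```

Emit:
arm_command(
  rows=[
    {"fingers": -1,"x": 0,"y": 0,"z": 0.0015,"ax": 0,"ay": 0,"az": 0},
    {"fingers": -1,"x": 0,"y": 0,"z": 0,"ax": 0,"ay": 0,"az": 0},
  ],
)

```text
clock: 15.82
tcp_pos: [0.4978, 0.0985, 0.1882]
orientation: [-0.437, 3.11, 0.0]
contact_force: [0.5, 0.5, 3.8]
grip_width: 0.0187
gripper_force: 59.8
```

Emit:
arm_command(
  rows=[
    {"fingers": -1,"x": 0,"y": 0,"z": 0.0015,"ax": 0,"ay": 0,"az": 0},
    {"fingers": -1,"x": 0,"y": 0,"z": 0.0005,"ax": 0,"ay": 0,"az": 0},
    {"fingers": -1,"x": 0,"y": 0,"z": 0,"ax": 0,"ay": 0,"az": 0},
  ],
)

```text
clock: 16.07
tcp_pos: [0.4978, 0.0986, 0.1863]
orientation: [-0.437, 3.11, 0.0]
contact_force: [1.3, 0.1, 5.9]
grip_width: 0.0192
gripper_force: 60.1
```

Emit:
arm_command(
  rows=[
    {"fingers": -1,"x": 0,"y": 0,"z": 0.0015,"ax": 0,"ay": 0,"az": 0},
    {"fingers": -1,"x": 0,"y": 0,"z": 0.0005,"ax": 0,"ay": 0,"az": 0},
    {"fingers": -1,"x": 0,"y": 0,"z": 0,"ax": 0,"ay": 0,"az": 0},
  ],
)

```text
clock: 16.32
tcp_pos: [0.4979, 0.0986, 0.1845]
orientation: [-0.437, 3.109, 0.001]
contact_force: [-0.3, -1.0, 7.8]
grip_width: 0.0188
gripper_force: 60.4
```

Emit:
arm_command(
  rows=[
    {"fingers": -1,"x": 0,"y": 0,"z": 0.0015,"ax": 0,"ay": 0,"az": 0},
    {"fingers": -1,"x": 0,"y": 0,"z": 0.0005,"ax": 0,"ay": 0,"az": 0},
    {"fingers": -1,"x": 0,"y": 0,"z": 0,"ax": 0,"ay": 0,"az": 0},
  ],
)

```text
clock: 16.57
tcp_pos: [0.4981, 0.0986, 0.1828]
orientation: [-0.437, 3.109, 0.001]
contact_force: [0.6, -0.4, 8.9]
grip_width: 0.0192
gripper_force: 60.7
```

Emit:
arm_command(
  rows=[
    {"fingers": -1,"x": 0,"y": 0,"z": 0.0015,"ax": 0,"ay": 0,"az": 0},
    {"fingers": -1,"x": 0,"y": 0,"z": 0.0005,"ax": 0,"ay": 0,"az": 0},
    {"fingers": -1,"x": 0,"y": 0,"z": 0,"ax": 0,"ay": 0,"az": 0},
  ],
)

```text
clock: 16.82
tcp_pos: [0.4983, 0.0987, 0.1811]
orientation: [-0.437, 3.108, 0.001]
contact_force: [-0.0, 0.4, 12.5]
grip_width: 0.0191
gripper_force: 61.0
```

Emit:
arm_command(
  rows=[
    {"fingers": -1,"x": 0,"y": 0,"z": 0.001,"ax": 0,"ay": 0,"az": 0},
    {"fingers": -1,"x": 0,"y": 0,"z": 0,"ax": 0,"ay": 0,"az": 0},
  ],
)

```text
clock: 16.98
tcp_pos: [0.4984, 0.0987, 0.1802]
orientation: [-0.437, 3.108, 0.001]
contact_force: [-1.3, -0.4, 13.1]
grip_width: 0.0193
gripper_force: 61.1
```

Emit:
arm_command(
  rows=[
    {"fingers": -1,"x": 0,"y": 0,"z": 0.001,"ax": 0,"ay": 0,"az": 0},
    {"fingers": -1,"x": 0,"y": 0,"z": 0,"ax": 0,"ay": 0,"az": 0},
  ],
)

```text
clock: 17.15
tcp_pos: [0.4984, 0.0987, 0.1793]
orientation: [-0.437, 3.108, 0.001]
contact_force: [-1.1, 0.1, 13.6]
grip_width: 0.0188
gripper_force: 61.3
```

Emit:
arm_command(
  rows=[
    {"fingers": -1,"x": 0,"y": 0,"z": 0.001,"ax": 0,"ay": 0,"az": 0},
    {"fingers": -1,"x": 0,"y": 0,"z": 0,"ax": 0,"ay": 0,"az": 0},
  ],
)

```text
clock: 17.32
tcp_pos: [0.4985, 0.0988, 0.1785]
orientation: [-0.437, 3.108, 0.001]
contact_force: [-1.9, 0.3, 14.9]
grip_width: 0.019
gripper_force: 61.4
```

Emit:
arm_command(
  rows=[
    {"fingers": -1,"x": 0,"y": 0,"z": 0.001,"ax": 0,"ay": 0,"az": 0},
    {"fingers": -1,"x": 0,"y": 0,"z": 0,"ax": 0,"ay": 0,"az": 0},
  ],
)

```text
clock: 17.48
tcp_pos: [0.4986, 0.0988, 0.1776]
orientation: [-0.437, 3.108, 0.001]
contact_force: [-0.3, -0.1, 15.5]
grip_width: 0.019
gripper_force: 61.5
```

Emit:
arm_command(
  rows=[
    {"fingers": -1,"x": 0,"y": 0,"z": 0.001,"ax": 0,"ay": 0,"az": 0},
    {"fingers": -1,"x": 0,"y": 0,"z": 0,"ax": 0,"ay": 0,"az": 0},
  ],
)

```text
clock: 17.65
tcp_pos: [0.4987, 0.0988, 0.1767]
orientation: [-0.437, 3.108, 0.001]
contact_force: [-0.8, -0.1, 16.2]
grip_width: 0.0187
gripper_force: 61.6
```

Emit:
arm_command(
  rows=[
    {"fingers": -1,"x": 0,"y": 0,"z": 0.001,"ax": 0,"ay": 0,"az": 0},
    {"fingers": -1,"x": 0,"y": 0,"z": 0,"ax": 0,"ay": 0,"az": 0},
  ],
)

```text
clock: 17.82
tcp_pos: [0.4982, 0.0988, 0.1752]
orientation: [-0.437, 3.109, 0.001]
contact_force: [0.4, 0.3, 7.2]
grip_width: 0.019
gripper_force: 61.7
```

The force fell from 16 N to 7 N, which is the snap. I'll push slightly further to check that the lid is home.

Emit:
arm_command(
  rows=[
    {"fingers": -1,"x": 0,"y": 0,"z": 0.001,"ax": 0,"ay": 0,"az": 0},
    {"fingers": -1,"x": 0,"y": 0,"z": 0,"ax": 0,"ay": 0,"az": 0},
  ],
)

```text
clock: 17.98
tcp_pos: [0.4982, 0.0988, 0.1738]
orientation: [-0.436, 3.109, 0.001]
contact_force: [0.1, 0.6, 10.3]
grip_width: 0.0192
gripper_force: 61.9
```

Emit:
arm_command(
  rows=[
    {"fingers": -1,"x": 0,"y": 0,"z": 0.001,"ax": 0,"ay": 0,"az": 0},
    {"fingers": -1,"x": 0,"y": 0,"z": 0,"ax": 0,"ay": 0,"az": 0},
  ],
)

```text
clock: 18.15
tcp_pos: [0.4982, 0.0987, 0.1729]
orientation: [-0.436, 3.109, 0.002]
contact_force: [1.3, -0.9, 10.0]
grip_width: 0.0189
gripper_force: 62.1
```

Emit:
arm_command(
  rows=[
    {"fingers": -1,"x": 0,"y": 0,"z": -0.0015,"ax": 0,"ay": 0,"az": 0},
    {"fingers": -1,"x": 0,"y": 0,"z": -0.0015,"ax": 0,"ay": 0,"az": 0},
    {"fingers": -1,"x": 0,"y": 0,"z": -0.001,"ax": 0,"ay": 0,"az": 0},
    {"fingers": -1,"x": 0,"y": 0,"z": 0,"ax": 0,"ay": 0,"az": 0},
  ],
)

```text
clock: 18.48
tcp_pos: [0.4981, 0.0989, 0.1765]
orientation: [-0.437, 3.109, 0.001]
contact_force: [3.1, 1.5, 4.0]
grip_width: 0.0193
gripper_force: 61.2
```

```bash
python3 - <<'E'
from h import *
o=r.get_obs();print(o['tcp_pos'],o['contact_force'])
t=np.radians(15.9);R=np.array([[np.cos(t),-np.sin(t)],[np.sin(t),np.cos(t)]])
for n in('scene','side'):
    f=grab(n);C=cloud(f);hsv=cv2.cvtColor(f['frame'],cv2.COLOR_RGB2HSV);H,S,V=[hsv[...,i].astype(int) for i in range(3)];Z=C[...,2]
    near=(np.hypot(C[...,0]-.498,C[...,1]-.098)<.12)&(f['depth']>0)
    w=near&(S<60)&(abs(Z-.15)<.008);e=C[w][:,:2]@R-[.505,-.0415]
    for nm,s in(('+x',e[:,0]>.05),('-x',e[:,0]<-.05),('mid',abs(e[:,0])<.03)): print(n,nm,s.sum(),np.median(Z[w][s]).round(4))
a=load('scene');b=load('side')
ca=cv2.resize(a['frame'][140:270,240:370,::-1],(400,400),interpolation=2);cb=cv2.resize(b['frame'][190:300,210:320,::-1],(400,400),interpolation=2)
cv2.imwrite('pics/e.png',np.hstack([ca,cb]))
E
```

```text
[0.49814972 0.09886969 0.17653634] [3.14585547 1.47743014 3.99781666]
scene +x 352 0.1494
scene -x 130 0.1497
scene mid 343 0.1498
side +x 223 0.1512
side -x 359 0.151
side mid 389 0.1509
```

View pics/e.png

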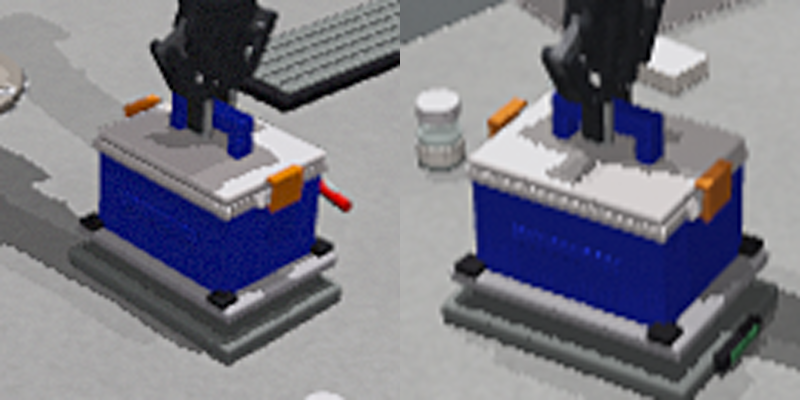

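The crops show the lid flush on the rim and level, with its top at 0.150 m at both ends. Both clips are down: scene (285,185), side (715,190). I'll release and withdraw.

Emit:
arm_command(
  rows=[
    {"fingers": 0,"x": 0,"y": 0,"z": 0,"ax": 0,"ay": 0,"az": 0},
    {"fingers": 0,"x": 0,"y": 0,"z": 0,"ax": 0,"ay": 0,"az": 0},
    {"fingers": 0,"x": 0,"y": 0,"z": 0,"ax": 0,"ay": 0,"az": 0},
    {"fingers": 0,"x": 0,"y": 0,"z": 0,"ax": 0,"ay": 0,"az": 0},
    {"fingers": 0,"x": 0,"y": 0,"z": -0.01,"ax": 0,"ay": 0,"az": 0},
    {"fingers": 0,"x": 0,"y": 0,"z": -0.02,"ax": 0,"ay": 0,"az": 0},
    {"fingers": 0,"x": 0,"y": 0,"z": -0.03,"ax": 0,"ay": 0,"az": 0},
    {"fingers": 0,"x": 0,"y": 0,"z": -0.03,"ax": 0,"ay": 0,"az": 0},
    {"fingers": 0,"x": 0,"y": 0,"z": -0.02,"ax": 0,"ay": 0,"az": 0},
    {"fingers": 0,"x": 0,"y": 0,"z": 0,"ax": 0,"ay": 0,"az": 0},
  ],
)

```text
clock: 19.42
tcp_pos: [0.4994, 0.0989, 0.291]
orientation: [-0.436, 3.103, 0.002]
contact_force: [-0.1, 0.5, -0.4]
grip_width: 0.0425
gripper_force: 0.0
```

```bash
python3 - <<'E'
from h import *
t=np.radians(15.9);R=np.array([[np.cos(t),-np.sin(t)],[np.sin(t),np.cos(t)]])
for n in('scene','side'):
    f=grab(n);C=cloud(f);hsv=cv2.cvtColor(f['frame'],cv2.COLOR_RGB2HSV);S=hsv[...,1];Z=C[...,2]
    near=(np.hypot(C[...,0]-.498,C[...,1]-.098)<.12)&(f['depth']>0)
    w=near&(S<60)&(abs(Z-.15)<.008);e=C[w][:,:2]@R-[.505,-.0415]
    for nm,s in(('+x',e[:,0]>.05),('-x',e[:,0]<-.05)): print(n,nm,s.sum(),np.median(Z[w][s]).round(4))
o=r.get_obs();print(o['tcp_pos'],o['grip_width'],o['contact_force'],o['clock'])
E
```

```text
scene +x 359 0.1501
scene -x 143 0.1503
side +x 221 0.152
side -x 371 0.1517
[0.49734992 0.09836886 0.28677255] 0.042674375354855895 [-0.17258729  0.57800896 -0.03267148] 19.5167
```

```bash
python3 -c "
from bench import r
print(r.hand_in())"
```

```text
the job is handed in; nothing more can be done
None
```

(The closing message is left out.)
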